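# Strip the twin valve block and lay out its parts

## Robot

A 7-joint arm with a two-finger parallel gripper is mounted at the origin on the work surface. World frame = base frame: x ahead of the robot, y to its left, z up, the work surface at z = 0. Lengths are in m, angles in rad, forces in N, time in s.
With the tool pointing down it reaches from about 0.4 to 0.9 m from the base axis. Payload 5.5 kg.
Tool frame: the origin (TCP) lies midway between the tips of the shut fingers; the grasp point (between the pads) lies 19 mm behind it (ctrl.pinch_z is the z of the grasp point in the tool frame, in m); z points along the fingers, y is the direction in which the jaws open and shut (so a half turn about z gives the same grasp; the last joint's range is limited). The gripper opens to 92 mm and grips with 3 to 60 N. Pads are 19 mm wide; open, the fingers measure 130 mm over their backs; the gripper's body (75 mm by 190 mm) begins 47 mm behind the grasp point.
Start: joints at [1.382, 0.501, -0.427, 1.55, 0.221, 1.138, -0.21], TCP at [0.284, -0.585, 0.227] pointing down, gripper open.
Joint ranges: [-2.88, 2.88], [-0.31, 2.03], [-1.54, 1.56], [0.2, 2.42], [-1.41, 4.55], [0.19, 2.02], [-2.57, 2.57]. Speed limits (rad/s): [2.57, 2.57, 3.14, 3.14, 3.14, 3.14, 3.14].

## Interface

Orientations are given as [roll, pitch, yaw] about the fixed x, y, z axes, in that order (R = Rz(yaw) Ry(pitch) Rx(roll)).
In Python, from workcell import ctrl, vision gives the robot as it stands.
- The arm moves only by the tool jog_arm, never from a script. Its argument "targets" is a list that holds one entry, the list of rows, each a list of 7 numbers: the shift along the tool's x, y, z in units of 100 cm (1.0 is 100 cm), then the turn, a rotation vector about the tool's x, y, z in units of 90 degrees (1.0 is 90 degrees), then the closure, from 0 (fully open) to 1 (shut). In form: [[[dx, dy, dz, rx, ry, rz, fingers], ...]]. A call has 1 to 8 rows; each row is the pose to reach, as a shift and turn from the pose measured when the call began, along the tool's axes at that moment; what a row does not reach only later rows make up. A row lasts 1/12 s, in which the tool goes at most 41.7 mm and 7.16 degrees, less where a joint would pass 70% of its speed; a pose out of reach is approached as far as the arm can. A call with a number of a shift or a turn outside -1 to 1 is refused whole. A call with a gripper value outside its range is refused whole. The fingers move at their own pace and stop on an object; "force" is the grip in N (left out, the last holds). Time passes only in rows, so rows that repeat a pose let the fingers close. It gives the time, the measured TCP pose, the force and the opening at its end, in the units of the state.
- ctrl.read_state(): the state, without advancing time (a new reading comes with each control period).
- vision.camera(name): name is "scene" or "top" or "wrist"; returns (picture, depth): 400x640x3 uint8, red, green, blue; 400x640 float32, m along the optical axis (not along the pixel's ray), 0 where there is no reading.
- vision.get_calibration(name): a dict with "fx", "fy", "cx", "cy" (pixels), "xyz" and "rotation" of the camera in the world; the wrist camera has in their place "mount" (4x4, takes a point from camera to tool coordinates, whose origin is the TCP and whose axes are the flange's). Camera axes: x right, y down, z forward; pixel columns grow to the right and rows downward; lengths in m; the calibration is good to about 2 mm. A picture is of the moment at which its call begins: read the wrist's pose just before it. get_calibration takes no time and is no camera call.
- ctrl.job_done(): hands the job in, once; it reports no verdict.
The state is a dict: "time": time; "joint_positions": joint angles; "qvel": joint speeds; "tau": joint torques, N m; "tcp_pos": TCP position; "eef_rot": TCP orientation; "ft_force": force on the tool from outside, world axes, zero at the start; "wrist_torque": the same for the moment, N m; "gripper_width": finger opening in m.
Only numpy, scipy, OpenCV 4.12 (cv2) and the standard library are available. Lean on these libraries where they do the work, as an engineer would, in place of code of your own. Each camera call takes 0.05 s, during which the arm holds its last target. There are 200 camera calls.

## Task

Strip the two stacks on the twin valve block and stand each part upright in the middle of its own place: black knob in the yellow tray, red piston on the scale, blue piston in the wooden tray, white ring on the green pad, brass ring on the dark lapping plate. Work layer by layer from the top: first put away the knob, then both pistons (either first), and only then take the rings. Set every part down gently, never drop one.

Things in the scene. Friction and masses are not known exactly. Their poses are not given: they have to be found in the camera images.
- knob: Black plastic knob, a plain upright cylinder 26 mm in diameter and 30 mm tall, about 60 g. Origin at the centre of its underside, z up. It starts as the third, topmost layer (underside 105 mm above the bench) of one of the two stacks, centred on a piston and held only by its weight.
- piston_red: Red piston with two thin black bands, an upright cylinder 42 mm in diameter and 30 mm tall, about 130 g. Origin at the centre of its underside, z up. It starts in the second layer of a stack (underside 75 mm above the bench), loose, centred on one of the two rings; the knob may stand on it.
- piston_blue: Blue piston with two thin black bands, an upright cylinder 42 mm in diameter and 30 mm tall, about 130 g. Origin at the centre of its underside, z up. It starts in the second layer of a stack (underside 75 mm above the bench), loose, centred on one of the two rings; the knob may stand on it.
- ring_white: White-coated valve seat ring, 62 mm outer diameter, 26 mm bore, 30 mm tall, about 200 g. Origin at the centre of its underside, z up. Starts on a flange of the twin valve block (fixed, grey and blue; two round flanges 86 mm across, 45 mm high, 120 mm apart). It is the bottom layer of a stack, loose, under one of the pistons.
- ring_brass: Brass valve seat ring, 62 mm outer diameter, 26 mm bore, 30 mm tall, about 500 g. Origin at the centre of its underside, z up. Starts on a flange of the twin valve block (fixed, grey and blue; two round flanges 86 mm across, 45 mm high, 120 mm apart). It is the bottom layer of a stack, loose, under one of the pistons.
- yellow_tray: Square yellow plastic tray, 120 x 120 mm, with a low rim 5 mm thick and 12 mm high above the bench; its inner floor lies 5 mm above the bench. A thin black circle marks the middle. Fixed to the bench. Origin at the centre of its underside (on the bench, z = 0), z up. Place of the black knob.
- scale: Small white bench scale, 120 x 110 mm body 24 mm high with a round steel pan 96 mm across; the top of the pan lies 34 mm above the bench and does not give. A thin black circle marks the middle of the pan, above the origin. Fixed to the bench. Origin at the centre of its underside (on the bench, z = 0), z up. Place of the red piston.
- wood_tray: Square brown wooden tray, 120 x 120 mm, with a low rim 5 mm thick and 12 mm high above the bench; its inner floor lies 5 mm above the bench. A thin pale circle marks the middle. Fixed to the bench. Origin at the centre of its underside (on the bench, z = 0), z up. Place of the blue piston.
- green_pad: Square green inspection pad, hard, 110 x 110 mm and 10 mm thick, top 10 mm above the bench. A thin white circle marks the middle. Fixed to the bench. Origin at the centre of its underside (on the bench, z = 0), z up. Place of the white ring.
- lap_plate: Round dark iron lapping plate, 110 mm across and 20 mm thick, top 20 mm above the bench. A thin grey circle marks the middle. Fixed to the bench. Origin at the centre of its underside (on the bench, z = 0), z up. Place of the brass ring.
Mind the look-alikes: they are no part of the job. Leave any turquoise look-alike of the ring_brass alone.

How it is judged:
On the way, in this order (a step that is already met when the one before it is completed fails the run):
1. the knob stands released in the yellow tray (horizontal distance between knob and yellow_tray below 0.015 m and z of knob in the frame of yellow_tray between 0.001 and 0.009 m and angle between knob's own z axis and vertical below 0.15 rad and linear speed of knob below 0.02 m/s and angular speed of knob below 0.3 rad/s and contact force between knob and the fingers below 0.05 N), for 0.2 s.
2. both pistons stand released in their places (horizontal distance between piston_red and scale below 0.015 m and z of piston_red in the frame of scale between 0.03 and 0.038 m and angle between each of piston_red, piston_blue's own z axis and vertical below 0.15 rad and linear speed of each of piston_red, piston_blue below 0.02 m/s and angular speed of each of piston_red, piston_blue below 0.3 rad/s and contact force between each of piston_red, piston_blue and the fingers below 0.05 N and horizontal distance between piston_blue and wood_tray below 0.015 m and z of piston_blue in the frame of wood_tray between 0.001 and 0.009 m), for 0.2 s.
3. both rings lie released in their places (horizontal distance between ring_white and green_pad below 0.015 m and z of ring_white in the frame of green_pad between 0.006 and 0.014 m and angle between each of ring_white, ring_brass's own z axis and vertical below 0.15 rad and linear speed of each of ring_white, ring_brass below 0.02 m/s and angular speed of each of ring_white, ring_brass below 0.3 rad/s and contact force between each of ring_white, ring_brass and the fingers below 0.05 N and horizontal distance between ring_brass and lap_plate below 0.015 m and z of ring_brass in the frame of lap_plate between 0.016 and 0.024 m), for 0.2 s.
At the end, for the whole second after the job is handed in: Knob in yellow tray, red piston on scale, blue piston in wooden tray, white ring on green pad, brass ring on lapping plate: each within 15 mm of the middle, upright within 8 degrees (0.15 rad), underside within 4 mm of the surface, released and at rest (all of step 1 and all of step 2 and all of step 3); the robot touches nothing.
It fails at once if a piston is taken (moved over 30 mm) while the knob is not in its place (over 30 mm from the middle of the yellow tray) (horizontal distance between knob and yellow_tray above 0.03 m and distance of any of piston_red, piston_blue from where it was at the start of the episode above 0.03 m).
It fails at once if a ring is taken (moved over 30 mm) while a piston is not in its place (over 30 mm from its middle) ((horizontal distance between piston_red and scale above 0.03 m or horizontal distance between piston_blue and wood_tray above 0.03 m) and distance of any of ring_white, ring_brass from where it was at the start of the episode above 0.03 m).
It fails at once if a part is dropped (not touched by the fingers and moving faster than 0.6 m/s, a fall of about 20 mm) ((contact force between knob and the fingers below 0.05 N and linear speed of knob above 0.6 m/s) or (contact force between piston_red and the fingers below 0.05 N and linear speed of piston_red above 0.6 m/s) or (contact force between piston_blue and the fingers below 0.05 N and linear speed of piston_blue above 0.6 m/s) or (contact force between ring_white and the fingers below 0.05 N and linear speed of ring_white above 0.6 m/s) or (contact force between ring_brass and the fingers below 0.05 N and linear speed of ring_brass above 0.6 m/s)).
It also fails if it takes over 125 s, if anything falls off the work surface, if the arm or the gripper's body presses on something with over 40 N, if the wrist force passes 120 N, or if a joint passes its speed limit or range.

## Working session

There is one attempt and no reset: what is moved stays moved. The work goes in short steps, Python scripts to look and compute and a tool call to move; the robot and the scene stay as the last step left them, time stands still between calls to the robot, and variables do not carry over. Pictures are saved under pics/ and viewed, about 12 in all and at most 16, crops included, and the job is handed in when it is done.

Besides the shell and the picture viewer there is one more tool, called after "Call:" as name([rows], argument=value, ...), one row to a line, values as JSON. jog_arm: Moves the arm, as the interface text tells. Its arguments: {"type":"object","properties":{"targets":{"type":"array","items":{"type":"array","items":{"type":"array","items":{"type":"number"}}}},"force":{"type":"number"}},"required":["targets"]}

```bash
mkdir -p pics; cat > h.py <<'E'
import numpy as np, cv2
from workcell import ctrl, vision
from scipy.spatial.transform import Rotation as R
def snap(name, out):
    s=ctrl.read_state(); im,d=vision.camera(name); cv2.imwrite(f'pics/{out}.png',im[:,:,::-1]); np.save(f'pics/{out}.npy',d); return s,im,d
def pts(name,d,s=None):
    c=vision.get_calibration(name); v,u=np.mgrid[:400,:640]
    P=np.stack([(u-c['cx'])/c['fx']*d,(v-c['cy'])/c['fy']*d,d],-1)
    if name=='wrist':
        M=np.array(c['mount']); P=P@M[:3,:3].T+M[:3,3]
        return P@R.from_euler('xyz',s['eef_rot']).as_matrix().T+np.array(s['tcp_pos'])
    r=np.array(c['rotation']); r=r if r.shape==(3,3) else R.from_euler('xyz',r).as_matrix()
    return P@r.T+np.array(c['xyz'])
E
python3 - <<'E'
from h import *
print(ctrl.read_state(), ctrl.pinch_z)
for n in('top','scene'):
    s,im,d=snap(n,n); print(vision.get_calibration(n)); np.save(f'pics/{n}P.npy',pts(n,d,s))
E
```

```text
{'time': 0.0, 'joint_positions': array([ 1.38221124,  0.50182442, -0.42679442,  1.55143703,  0.22081565,
        1.13828943, -0.21030258]), 'qvel': array([ 0.00143601, -0.00043639, -0.00015706, -0.00127654, -0.00097163,
        0.00062788,  0.00162929]), 'tau': array([-4.97176679e-04, -5.66581321e+01, -5.81603318e+00, -2.79109579e+01,
       -6.86064223e-02,  3.08591500e-02,  1.64562693e-04]), 'tcp_pos': array([ 0.28342906, -0.58418657,  0.22569872]), 'eef_rot': array([-3.13969445e+00, -5.13083771e-05,  4.51844119e-01]), 'ft_force': array([1.21634824, 0.23124417, 0.3492287 ]), 'wrist_torque': array([ 0.02006372,  0.02128898, -0.00726699]), 'gripper_width': 0.09196966433485809} -0.0188
{'fx': 502.460664956824, 'fy': 502.460664956824, 'cx': 319.90144014073843, 'cy': 192.73402879025258, 'xyz': array([ 0.40338995, -0.01117948,  1.20373093]), 'rotation': array([-3.02215051e+00, -1.19620567e-03, -1.56785895e+00])}
{'fx': 379.7183042516217, 'fy': 379.7183042516217, 'cx': 318.9071454612246, 'cy': 195.20006726533836, 'xyz': array([ 0.87321002, -0.43667207,  0.58071238]), 'rotation': array([-2.27788443, -0.00506174,  0.65387159])}
```

View pics/top.png

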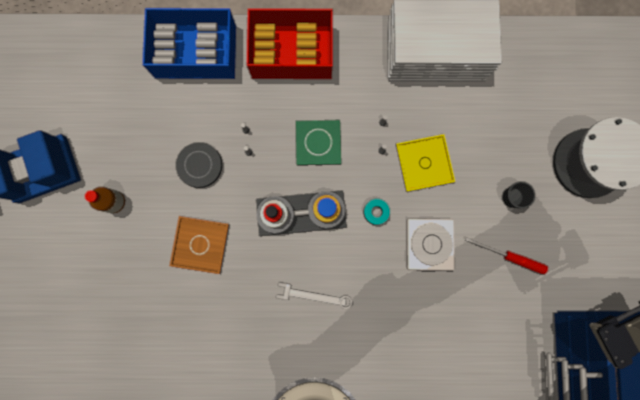

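View pics/scene.png

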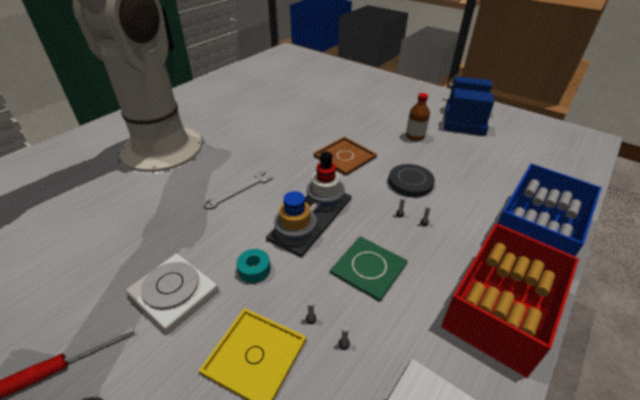

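The top view shows the knob on red on white at (273,212), and blue on brass at (326,209). The yellow tray is at (425,163), the scale at (432,244), the wood tray at (200,245), the green pad at (318,142) and the lapping plate at (199,165). The scene view agrees. The turquoise decoy is at (376,211).

```bash
python3 - <<'E'
from h import *
P=np.load('pics/topP.npy')
def band(n,u,v,r,z0,z1):
    q=P[v-r:v+r+1,u-r:u+r+1].reshape(-1,3); m=(q[:,2]>z0)&(q[:,2]<z1); q=q[m]
    if len(q)<5: print(n,'few',len(q));return
    (c,rad)=cv2.minEnclosingCircle(q[:,:2].astype(np.float32)); rc=cv2.minAreaRect(q[:,:2].astype(np.float32))
    print(n,len(q),'med z %.4f'%np.median(q[:,2]),'circ',np.round(c,4),round(rad,4),'rect',np.round(rc[0],4),np.round(rc[1],4),round(rc[2],1),'mean',q[:,:2].mean(0).round(4))
band('knob',273,212,25,.127,.143)
band('red',273,212,25,.098,.112)
band('ringW',273,212,25,.067,.083)
band('blue',326,209,25,.098,.112)
band('ringB',326,209,25,.067,.083)
band('yel',425,163,36,.009,.02)
band('wood',200,245,36,.009,.02)
band('scale',432,244,30,.029,.042)
band('green',318,142,28,.006,.016)
band('lap',199,165,28,.014,.026)
for n,u,v in(('yel',425,163),('wood',200,245),('scale',432,244),('green',318,142),('lap',199,165),('bench',250,330)): print(n,P[v,u].round(4))
im=cv2.imread('pics/top.png')
a=[cv2.resize(im[v-30:v+30,u-30:u+30],(260,260),interpolation=cv2.INTER_CUBIC) for u,v in((425,163),(200,245),(432,244),(318,142),(199,165),(300,211))]
cv2.imwrite('pics/crop.png',np.vstack([np.hstack(a[:3]),np.hstack(a[3:])]))
E
```

```text
knob 115 med z 0.1337 circ [0.4924 0.0933] 0.0131 rect [0.4929 0.093 ] [0.0253 0.0241] 45.2 mean [0.4926 0.0932]
red 160 med z 0.1037 circ [0.493  0.0934] 0.0211 rect [0.4926 0.0929] [0.0401 0.0402] 89.3 mean [0.4909 0.0914]
ringW 291 med z 0.0735 circ [0.4927 0.0936] 0.0309 rect [0.4929 0.0934] [0.0592 0.059 ] 0.5 mean [0.4904 0.0913]
blue 281 med z 0.1040 circ [ 0.5041 -0.0255] 0.0209 rect [ 0.5041 -0.0256] [0.0398 0.0396] 0.2 mean [ 0.5045 -0.0257]
ringB 290 med z 0.0740 circ [ 0.5047 -0.0255] 0.031 rect [ 0.5046 -0.0261] [0.0594 0.0589] 0.3 mean [ 0.5026 -0.0253]
yel 398 med z 0.0113 circ [ 0.6211 -0.2653] 0.082 rect [ 0.6223 -0.2647] [0.1203 0.1212] 11.5 mean [ 0.6232 -0.2676]
wood 369 med z 0.0112 circ [0.4228 0.2746] 0.0825 rect [0.4231 0.275 ] [0.1209 0.12  ] 80.9 mean [0.4224 0.2757]
scale 1297 med z 0.0332 circ [ 0.4237 -0.2696] 0.0501 rect [ 0.4257 -0.2707] [0.0945 0.094 ] 9.4 mean [ 0.4253 -0.2705]
green 1857 med z 0.0095 circ [ 0.6592 -0.0052] 0.0852 rect [ 0.6644 -0.0057] [0.1199 0.1315] 84.6 mean [ 0.671  -0.0055]
lap 1610 med z 0.0192 circ [0.6135 0.281 ] 0.0558 rect [0.6136 0.2801] [0.1093 0.1092] 45.8 mean [0.6137 0.2799]
yel [ 0.6208 -0.2667  0.0033]
wood [0.4215 0.2715 0.0068]
scale [ 0.4249 -0.2718  0.036 ]
green [ 0.6703 -0.0072  0.0103]
lap [0.6119 0.2776 0.0163]
bench [ 0.2241  0.1504 -0.0018]
```

View pics/crop.png

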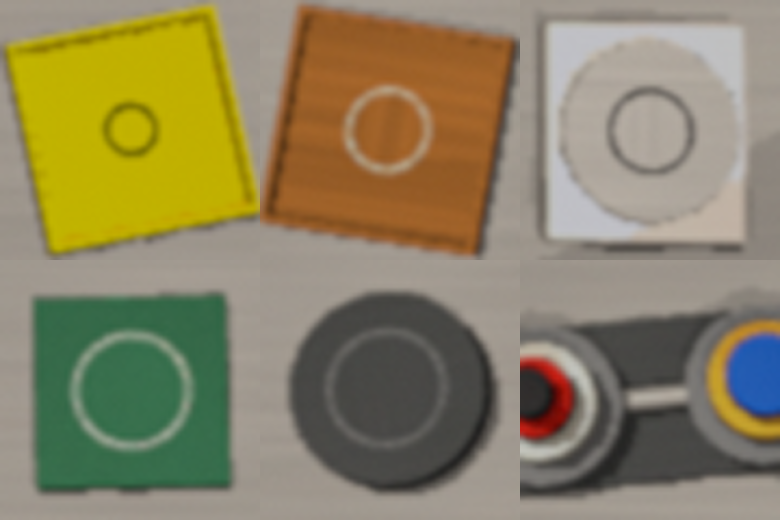

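The sizes and heights match what was given. Targets in world coordinates:

| Item | x, y (m) |
|---|---|
| Knob stack | (.4927, .0932) |
| Blue stack | (.5045, -.0256) |
| Yellow tray | (.622, -.265) |
| Wood tray | (.423, .275) |
| Scale | (.425, -.2705) |
| Green pad | about (.671, -.0055) |
| Lapping plate | (.6137, .280) |

I'll start moving with a turn to yaw 0.

Call:
jog_arm([
  [[0.296, -0.228, -0.024, 0, 0, 0.288, 0], [0.296, -0.228, -0.024, 0, 0, 0.288, 0], [0.296, -0.228, -0.024, 0, 0, 0.288, 0], [0.296, -0.228, -0.024, 0, 0, 0.288, 0], [0.296, -0.228, -0.024, 0, 0, 0.288, 0], [0.296, -0.228, -0.024, 0, 0, 0.288, 0], [0.296, -0.228, -0.024, 0, 0, 0.288, 0], [0.296, -0.228, -0.024, 0, 0, 0.288, 0]],
], force=20)

```text
time: 0.77
tcp_pos: [0.4321, -0.2848, 0.2475]
eef_rot: [-3.14, 0.001, -0.001]
ft_force: [1.3, 0.1, -0.1]
gripper_width: 0.0918
```

```bash
python3 - <<'E'
from h import *
c=vision.get_calibration('top');r=R.from_euler('xyz',c['rotation']).as_matrix()
for n,u,v,z in(('yel',424.8,162.5,.005),('wood',199,244.5,.005),('scale',431.8,243.5,.034),('green',317.7,141.5,.01),('lap',197.8,164.1,.02)):
    d=r@np.array([(u-c['cx'])/c['fx'],(v-c['cy'])/c['fy'],1]); print(n,(c['xyz']+d*(z-c['xyz'][2])/d[2]).round(4))
s=ctrl.read_state();print(s)
E
```

```text
yel [ 0.6218 -0.2659  0.005 ]
wood [0.4227 0.2743 0.005 ]
scale [ 0.4261 -0.2718  0.034 ]
green [ 0.6716 -0.0065  0.01  ]
lap [0.6134 0.2797 0.02  ]
{'time': 0.7667, 'joint_positions': array([ 0.96200156,  0.24652333, -0.50076581,  1.85390038,  0.13257603,
        1.07589867, -1.16082044]), 'qvel': array([-0.65546113, -0.14277878, -0.30034046,  0.12650865, -0.0046096 ,
        0.02319644, -0.95250688]), 'tau': array([  3.93472463, -40.03518462,  -2.23449826, -26.7866832 ,
        -0.04436283,   0.18059879,   1.32564884]), 'tcp_pos': array([ 0.43209009, -0.28479445,  0.2475421 ]), 'eef_rot': array([-3.14004382e+00,  1.18568293e-03, -6.20371479e-04]), 'ft_force': array([ 1.33731291,  0.08498891, -0.13629152]), 'wrist_torque': array([-0.00918484,  0.00699172, -0.04822372]), 'gripper_width': 0.09182859192177308}
```

Call:
jog_arm([
  [[0.061, -0.378, 0.04, 0, 0, 0, 0], [0.061, -0.378, 0.04, 0, 0, 0, 0], [0.061, -0.378, 0.04, 0, 0, 0, 0], [0.061, -0.378, 0.04, 0, 0, 0, 0], [0.061, -0.378, 0.04, 0, 0, 0, 0], [0.061, -0.378, 0.04, 0, 0, 0, 0], [0.061, -0.378, 0.04, 0, 0, 0, 0], [0.061, -0.378, 0.04, 0, 0, 0, 0]],
])

```text
time: 1.43
tcp_pos: [0.4844, 0.0422, 0.2133]
eef_rot: [-3.14, 0.001, -0.001]
ft_force: [1.7, 0.3, 1.1]
gripper_width: 0.0918
```

```bash
python3 - <<'E'
from h import *
s=ctrl.read_state();print(s['joint_positions'].round(3),s['tcp_pos'],s['eef_rot'])
s,im,d=snap('wrist','w1'); P=pts('wrist',d,s)
for lo,hi in((.127,.143),(.098,.112),(.067,.083)):
    m=((P[...,2]>lo)&(P[...,2]<hi)&(d>0)).astype(np.uint8); n,l,st,ce=cv2.connectedComponentsWithStats(m)
    for i in range(1,n):
        if st[i,4]>150:
            q=P[l==i]; c,rr=cv2.minEnclosingCircle(q[:,:2].astype(np.float32)); print(lo,st[i,4],np.round(c,4),round(rr,4),np.median(q[:,2]).round(4))
E
```

```text
[ 0.475  0.258 -0.706  1.958  0.197  0.995 -1.895] [0.48443647 0.04224393 0.21333195] [-3.14049499e+00  1.15248714e-03 -1.04584851e-03]
0.127 1013 [0.4915 0.0931] 0.0134 0.1344
0.098 2181 [ 0.5038 -0.0258] 0.0213 0.1043
0.098 1036 [0.4917 0.0933] 0.0212 0.1045
0.067 1513 [ 0.5036 -0.0257] 0.0311 0.0743
0.067 1458 [0.4917 0.0935] 0.0311 0.0744
```

View pics/w1.png

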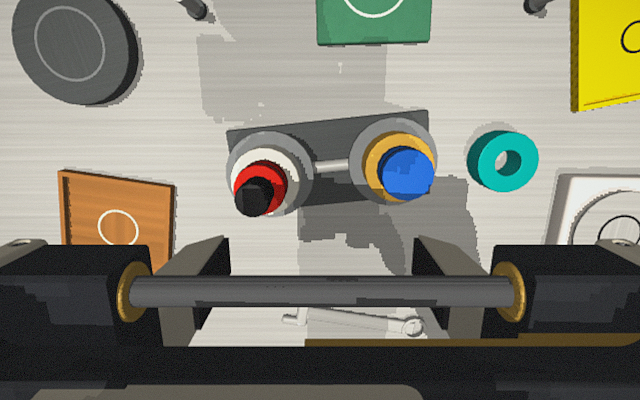

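The wrist view agrees with the top view to 1 mm: the knob is at (.492,.093). The stacks are at pixels (255,195) and (408,170). I'll align above the knob next.

Call:
jog_arm([
  [[0.008, -0.05, 0.03, 0, 0, 0, 0], [0.008, -0.05, 0.03, 0, 0, 0, 0], [0.008, -0.05, 0.03, 0, 0, 0, 0], [0.008, -0.05, 0.03, 0, 0, 0, 0], [0.008, -0.05, 0.03, 0, 0, 0, 0]],
])

```text
time: 1.9
tcp_pos: [0.4922, 0.1021, 0.1836]
eef_rot: [-3.135, 0.0, 0.009]
ft_force: [-0.4, 0.0, 0.6]
gripper_width: 0.0919
```

Call:
jog_arm([
  [[0, 0.009, 0.0, 0, 0, -0.005, 0], [0, 0.009, 0.0, 0, 0, -0.005, 0], [0, 0.009, 0.02, 0, 0, -0.005, 0], [0, 0.009, 0.04, 0, 0, -0.005, 0], [0, 0.009, 0.06, 0, 0, -0.005, 0], [0, 0.009, 0.075, 0, 0, -0.005, 0], [0, 0.009, 0.075, 0, 0, -0.005, 0], [0, 0.009, 0.075, 0, 0, -0.005, 0]],
])

```text
time: 2.57
tcp_pos: [0.492, 0.0926, 0.1085]
eef_rot: [-3.135, 0.002, 0.015]
ft_force: [-0.5, 0.1, -0.7]
gripper_width: 0.0922
```

Call:
jog_arm([
  [[0, 0, 0, 0, 0, 0, 0.5], [0, 0, 0, 0, 0, 0, 0.7], [0, 0, 0, 0, 0, 0, 0.8], [0, 0, 0, 0, 0, 0, 0.9], [0, 0, 0, 0, 0, 0, 1], [0, 0, 0, 0, 0, 0, 1], [0, 0, 0, 0, 0, 0, 1], [0, 0, 0, 0, 0, 0, 1]],
], force=12)

```text
time: 3.23
tcp_pos: [0.492, 0.0926, 0.1086]
eef_rot: [-3.135, 0.001, 0.015]
ft_force: [-0.3, -0.1, 0.6]
gripper_width: 0.0431
```

Call:
jog_arm([
  [[0, 0, 0, 0, 0, 0, 1], [0, 0, 0, 0, 0, 0, 1], [0, 0, 0, 0, 0, 0, 1], [0, 0, 0, 0, 0, 0, 1], [0, 0, 0, 0, 0, 0, 1], [0, 0, 0, 0, 0, 0, 1]],
])

```text
time: 3.73
tcp_pos: [0.4919, 0.0927, 0.1085]
eef_rot: [-3.135, 0.002, 0.015]
ft_force: [-0.0, -0.1, -0.0]
gripper_width: 0.0258
```

Call:
jog_arm([
  [[0, 0, -0.02, 0, 0, 0.01, 1], [0, 0, -0.05, 0, 0, 0.01, 1], [0, 0, -0.08, 0, 0, 0.01, 1], [0.01, 0.03, -0.09, 0, 0, 0.01, 1], [0.023, 0.065, -0.09, 0, 0, 0.01, 1], [0.037, 0.1, -0.09, 0, 0, 0.01, 1], [0.05, 0.135, -0.09, 0, 0, 0.01, 1], [0.063, 0.17, -0.09, 0, 0, 0.01, 1]],
])

```text
time: 4.4
tcp_pos: [0.5581, -0.0788, 0.1975]
eef_rot: [-3.136, 0.001, -0.0]
ft_force: [0.4, -0.0, -1.1]
gripper_width: 0.0253
```

Call:
jog_arm([
  [[0.013, 0.035, 0, 0, 0, 0, 1], [0.026, 0.07, 0, 0, 0, 0, 1], [0.039, 0.105, 0, 0, 0, 0, 1], [0.052, 0.14, 0, 0, 0, 0, 1], [0.064, 0.17, 0.01, 0, 0, 0, 1], [0.067, 0.188, 0.02, 0, 0, 0, 1], [0.067, 0.188, 0.03, 0, 0, 0, 1], [0.067, 0.188, 0.03, 0, 0, 0, 1]],
])

```text
time: 5.07
tcp_pos: [0.6228, -0.2677, 0.1629]
eef_rot: [-3.134, 0.006, -0.003]
ft_force: [-0.6, 0.3, -1.5]
gripper_width: 0.0257
```

Call:
jog_arm([
  [[-0.001, -0.002, 0.03, 0, 0, 0, 1], [-0.001, -0.002, 0.06, 0, 0, 0, 1], [-0.001, -0.002, 0.09, 0, 0, 0, 1], [-0.001, -0.002, 0.11, 0, 0, 0, 1], [-0.001, -0.002, 0.125, 0, 0, 0, 1], [-0.001, -0.002, 0.137, 0, 0, 0, 1], [-0.001, -0.002, 0.146, 0, 0, 0, 1], [-0.001, -0.002, 0.15, 0, 0, 0, 1]],
])

```text
time: 5.73
tcp_pos: [0.621, -0.2637, 0.0124]
eef_rot: [-3.133, 0.006, -0.002]
ft_force: [0.5, -0.4, -0.7]
gripper_width: 0.0258
```

Call:
jog_arm([
  [[0.001, 0.001, 0.002, 0, 0, 0, 1], [0.001, 0.001, 0.003, 0, 0, 0, 1], [0.001, 0.001, 0.004, 0, 0, 0, 1], [0.001, 0.001, 0.004, 0, 0, 0, 1]],
])

```text
time: 6.07
tcp_pos: [0.6225, -0.265, 0.0091]
eef_rot: [-3.134, 0.005, -0.002]
ft_force: [0.6, 0.7, -0.2]
gripper_width: 0.0255
```

Call:
jog_arm([
  [[0, 0, 0.0005, 0, 0, 0, 1], [0, 0, 0.0005, 0, 0, 0, 0.65], [0, 0, 0.0005, 0, 0, 0, 0.5], [0, 0, 0.0005, 0, 0, 0, 0.4], [0, 0, 0.0005, 0, 0, 0, 0.4], [0, 0, 0.0005, 0, 0, 0, 0.4], [0, 0, -0.02, 0, 0, 0, 0.4], [0, 0, -0.05, 0, 0, 0, 0.4]],
])

```text
time: 6.73
tcp_pos: [0.6198, -0.2643, 0.0561]
eef_rot: [-3.131, 0.012, -0.002]
ft_force: [0.7, -0.5, 1.2]
gripper_width: 0.0551
```

```bash
cat >> h.py <<'E'
def blob(name,lo,hi,xy,r,out=None):
    s,im,d=snap(name,out or 'tmp'); P=pts(name,d,s)
    m=(P[...,2]>lo)&(P[...,2]<hi)&(d>0)&(np.hypot(P[...,0]-xy[0],P[...,1]-xy[1])<r)
    n,l,st,_=cv2.connectedComponentsWithStats(m.astype(np.uint8))
    if n<2: print('none');return
    i=1+st[1:,4].argmax(); q=P[l==i]; c,rr=cv2.minEnclosingCircle(q[:,:2].astype(np.float32))
    print(name,len(q),'xy',np.round(c,4),'mean',q[:,:2].mean(0).round(4),'r',round(rr,4),'z',np.median(q[:,2]).round(4))
E
python3 - <<'E'
from h import *
blob('top',.026,.045,(.622,-.2655),.05)
E
```

```text
none
```

Call:
jog_arm([
  [[0, 0, -0.03, 0, 0, 0, 0], [0, 0, -0.06, 0, 0, 0, 0], [0, 0, -0.09, 0, 0, 0, 0], [-0.013, -0.035, -0.11, 0, 0, 0, 0], [-0.026, -0.07, -0.11, 0, 0, 0, 0], [-0.039, -0.105, -0.11, 0, 0, 0, 0], [-0.052, -0.14, -0.11, 0, 0, 0, 0], [-0.065, -0.175, -0.11, 0, 0, 0, 0]],
])

```text
time: 7.45
tcp_pos: [0.5601, -0.0901, 0.1764]
eef_rot: [-3.136, -0.001, -0.003]
ft_force: [0.4, 1.2, 0.1]
gripper_width: 0.0912
```

```bash
python3 - <<'E'
from h import *
blob('top',.026,.045,(.622,-.2655),.05)
E
```

```text
top 45 xy [ 0.6228 -0.2648] mean [ 0.623  -0.2689] r 0.0119 z 0.0336
```

Call:
jog_arm([
  [[-0.013, -0.035, 0, 0, 0, 0, 0], [-0.026, -0.07, 0, 0, 0, 0, 0], [-0.039, -0.105, 0, 0, 0, 0, 0], [-0.052, -0.14, 0, 0, 0, 0, 0], [-0.06, -0.16, 0, 0, 0, 0, 0], [-0.063, -0.178, 0, 0, 0, 0, 0], [-0.063, -0.178, 0, 0, 0, 0, 0], [-0.063, -0.178, 0, 0, 0, 0, 0]],
])

```text
time: 8.17
tcp_pos: [0.4933, 0.0982, 0.1788]
eef_rot: [-3.131, 0.001, 0.01]
ft_force: [1.2, -1.9, -0.2]
gripper_width: 0.0918
```

The knob stands in the middle of the tray. Next is the red piston.

Call:
jog_arm([
  [[-0.001, 0.005, 0.0, 0, 0, 0.006, 0], [-0.001, 0.005, 0.02, 0, 0, 0.006, 0], [-0.001, 0.005, 0.045, 0, 0, 0.006, 0], [-0.001, 0.005, 0.07, 0, 0, 0.006, 0], [-0.001, 0.005, 0.09, 0, 0, 0.006, 0], [-0.001, 0.005, 0.1, 0, 0, 0.006, 0], [-0.001, 0.005, 0.1, 0, 0, 0.006, 0], [-0.001, 0.005, 0.1, 0, 0, 0.006, 0]],
])

```text
time: 8.83
tcp_pos: [0.4925, 0.0933, 0.0788]
eef_rot: [-3.131, 0.002, -0.001]
ft_force: [-0.5, 0.7, 0.6]
gripper_width: 0.0919
```

Call:
jog_arm([
  [[0, 0, 0, 0, 0, 0, 0.5], [0, 0, 0, 0, 0, 0, 0.7], [0, 0, 0, 0, 0, 0, 1], [0, 0, 0, 0, 0, 0, 1], [0, 0, 0, 0, 0, 0, 1], [0, 0, 0, 0, 0, 0, 1], [0, 0, 0, 0, 0, 0, 1], [0, 0, 0, 0, 0, 0, 1]],
], force=15)

```text
time: 9.5
tcp_pos: [0.4925, 0.0933, 0.0788]
eef_rot: [-3.131, 0.002, -0.001]
ft_force: [-0.0, -1.0, 0.2]
gripper_width: 0.0429
```

Call:
jog_arm([
  [[0, 0, 0, 0, 0, 0, 1], [0, 0, 0, 0, 0, 0, 1], [0, 0, 0, 0, 0, 0, 1], [0, 0, -0.02, 0, 0, 0, 1], [0, 0, -0.045, 0, 0, 0, 1], [0, 0, -0.07, 0, 0, 0, 1], [0, 0, -0.09, 0, 0, 0, 1], [0, 0, -0.09, 0, 0, 0, 1]],
])

```text
time: 10.17
tcp_pos: [0.4952, 0.0932, 0.1725]
eef_rot: [-3.131, -0.005, -0.001]
ft_force: [0.4, -0.0, -1.1]
gripper_width: 0.0417
```

Call:
jog_arm([
  [[-0.004, 0.02, 0, 0, 0, 0, 1], [-0.01, 0.055, 0, 0, 0, 0, 1], [-0.016, 0.09, 0, 0, 0, 0, 1], [-0.023, 0.125, 0, 0, 0, 0, 1], [-0.03, 0.16, 0, 0, 0, 0, 1], [-0.036, 0.195, 0, 0, 0, 0, 1], [-0.042, 0.23, 0, 0, 0, 0, 1], [-0.049, 0.265, 0, 0, 0, 0, 1]],
])

```text
time: 10.83
tcp_pos: [0.445, -0.1732, 0.1687]
eef_rot: [-3.131, -0.004, -0.001]
ft_force: [0.4, -0.0, -0.4]
gripper_width: 0.0415
```

Call:
jog_arm([
  [[-0.007, 0.035, 0, 0, 0, 0, 1], [-0.013, 0.068, 0, 0, 0, 0, 1], [-0.018, 0.09, 0.01, 0, 0, 0, 1], [-0.0195, 0.098, 0.03, 0, 0, 0, 1], [-0.0195, 0.098, 0.06, 0, 0, 0, 1], [-0.0195, 0.098, 0.085, 0, 0, 0, 1], [-0.0195, 0.098, 0.105, 0, 0, 0, 1], [-0.0195, 0.098, 0.115, 0, 0, 0, 1]],
])

```text
time: 11.5
tcp_pos: [0.4235, -0.2686, 0.0492]
eef_rot: [-3.127, 0.0, -0.001]
ft_force: [-0.8, 0.5, -1.2]
gripper_width: 0.0416
```

Lower 11.5 mm to TCP z .038.

Call:
jog_arm([
  [[0.002, 0.002, 0.003, 0.005, 0, 0, 1], [0.002, 0.002, 0.006, 0.005, 0, 0, 1], [0.002, 0.002, 0.009, 0.005, 0, 0, 1], [0.002, 0.002, 0.0105, 0.005, 0, 0, 1], [0.002, 0.002, 0.0112, 0.005, 0, 0, 1], [0.002, 0.002, 0.0112, 0.005, 0, 0, 1]],
])

```text
time: 12.0
tcp_pos: [0.4259, -0.2707, 0.0386]
eef_rot: [-3.12, -0.0, -0.001]
ft_force: [0.3, -0.3, -1.0]
gripper_width: 0.0419
```

Call:
jog_arm([
  [[0, 0, 0, -0.012, 0, 0, 1], [0, 0, 0.0005, -0.012, 0, 0, 1], [0, 0, 0.0008, -0.012, 0, 0, 1], [0, 0, 0.0008, -0.012, 0, 0, 0.5], [0, 0, 0.0008, -0.012, 0, 0, 0.3], [0, 0, 0.0008, -0.012, 0, 0, 0.2], [0, 0, 0.0008, -0.012, 0, 0, 0.2], [0, 0, 0.0, -0.012, 0, 0, 0.2]],
])

```text
time: 12.67
tcp_pos: [0.4258, -0.2708, 0.0385]
eef_rot: [-3.139, -0.0, -0.001]
ft_force: [-1.1, 0.3, -0.9]
gripper_width: 0.068
```

Call:
jog_arm([
  [[0, 0, -0.02, 0, 0, 0, 0], [0, 0, -0.05, 0, 0, 0, 0], [0, 0, -0.085, 0, 0, 0, 0], [0, 0, -0.12, 0, 0, 0, 0], [0.01, -0.03, -0.135, 0, 0, 0, 0], [0.02, -0.065, -0.135, 0, 0, 0, 0], [0.03, -0.1, -0.135, 0, 0, 0, 0], [0.04, -0.13, -0.135, 0, 0, 0, 0]],
])

```text
time: 13.33
tcp_pos: [0.4663, -0.1393, 0.1747]
eef_rot: [-3.14, -0.002, -0.001]
ft_force: [-0.3, -0.4, 0.0]
gripper_width: 0.0918
```

```bash
python3 - <<'E'
from h import *
blob('top',.055,.075,(.4255,-.271),.05)
E
```

```text
none
```

Call:
jog_arm([
  [[0.012, -0.035, 0, 0, 0, 0, 0], [0.024, -0.07, 0, 0, 0, 0, 0], [0.034, -0.1, 0, 0, 0, 0, 0], [0.038, -0.1136, 0, 0, 0, 0, 0], [0.038, -0.1136, 0, 0, 0, 0, 0], [0.038, -0.1136, 0.02, 0, 0, 0, 0], [0.038, -0.1136, 0.04, 0, 0, 0, 0], [0.038, -0.1136, 0.045, 0, 0, 0, 0]],
])

```text
time: 14.05
tcp_pos: [0.5037, -0.0195, 0.1283]
eef_rot: [-3.136, 0.001, 0.006]
ft_force: [-1.1, 0.1, 0.5]
gripper_width: 0.092
```

```bash
python3 - <<'E'
from h import *
blob('top',.055,.075,(.4255,-.271),.05,'top2')
blob('wrist',.055,.075,(.4255,-.271),.05)
print(ctrl.read_state()['tcp_pos'])
E
```

```text
top 280 xy [ 0.4264 -0.2687] mean [ 0.4261 -0.2682] r 0.021 z 0.0629
none
[ 0.50453448 -0.01906339  0.12962858]
```

Call:
jog_arm([
  [[0, 0.0065, 0, 0, 0, 0.003, 0], [0, 0.0065, 0.005, 0, 0, 0.003, 0], [0, 0.0065, 0.02, 0, 0, 0.003, 0], [0, 0.0065, 0.035, 0, 0, 0.003, 0.1], [0, 0.0065, 0.046, 0, 0, 0.003, 0.2], [0, 0.0065, 0.0505, 0, 0, 0.003, 0.25], [0, 0.0065, 0.0505, 0, 0, 0.003, 0.25], [0, 0.0065, 0.0505, 0, 0, 0.003, 0.25]],
])

```text
time: 14.82
tcp_pos: [0.5049, -0.0252, 0.0794]
eef_rot: [-3.136, -0.001, 0.001]
ft_force: [0.2, 0.0, 0.4]
gripper_width: 0.0695
```

Call:
jog_arm([
  [[0, 0, 0, 0, 0, 0, 0.5], [0, 0, 0, 0, 0, 0, 0.7], [0, 0, 0, 0, 0, 0, 1], [0, 0, 0, 0, 0, 0, 1], [0, 0, 0, 0, 0, 0, 1], [0, 0, 0, 0, 0, 0, 1], [0, 0, 0, 0, 0, 0, 1], [0, 0, 0, 0, 0, 0, 1]],
])

```text
time: 15.48
tcp_pos: [0.5052, -0.0254, 0.0797]
eef_rot: [-3.136, -0.001, 0.001]
ft_force: [-1.1, -0.0, 4.5]
gripper_width: 0.042
```

Call:
jog_arm([
  [[0, 0, -0.02, 0, 0, 0, 1], [0, 0, -0.045, 0, 0, 0, 1], [0, 0, -0.07, 0, 0, 0, 1], [0, -0.01, -0.085, 0, 0, 0, 1], [-0.01, -0.04, -0.09, 0, 0, 0, 1], [-0.02, -0.075, -0.09, 0, 0, 0, 1], [-0.03, -0.11, -0.09, 0, 0, 0, 1], [-0.04, -0.145, -0.09, 0, 0, 0, 1]],
])

```text
time: 16.15
tcp_pos: [0.4641, 0.1201, 0.1704]
eef_rot: [-3.136, -0.001, -0.0]
ft_force: [1.9, 1.6, -0.9]
gripper_width: 0.0416
```

```bash
python3 -c "
from h import *
print(ctrl.read_state()['joint_positions'].round(3))"
```

```text
[ 0.323  0.314 -0.729  2.017  0.26   0.901 -2.115]
```

Call:
jog_arm([
  [[-0.009, -0.035, 0, 0, 0, -0.04, 1], [-0.018, -0.07, 0, 0, 0, -0.08, 1], [-0.028, -0.105, 0, 0, 0, -0.12, 1], [-0.036, -0.135, 0, 0, 0, -0.16, 1], [-0.0413, -0.1546, 0.01, 0, 0, -0.2, 1], [-0.0413, -0.1546, 0.03, 0, 0, -0.2, 1], [-0.0413, -0.1546, 0.06, 0, 0, -0.2, 1], [-0.0413, -0.1546, 0.085, 0, 0, -0.2, 1]],
])

```text
time: 16.82
tcp_pos: [0.4223, 0.2757, 0.0848]
eef_rot: [-3.136, -0.003, 0.315]
ft_force: [-0.4, -0.7, -1.2]
gripper_width: 0.0416
```

Call:
jog_arm([
  [[0, 0.001, 0.02, 0, 0, 0, 1], [0, 0.001, 0.04, 0, 0, 0, 1], [0, 0.001, 0.055, 0, 0, 0, 1], [0, 0.001, 0.064, 0, 0, 0, 1], [0, 0.001, 0.07, 0, 0, 0, 1], [0, 0.001, 0.073, 0, 0, 0, 1], [0, 0.001, 0.0745, 0, 0, 0, 1], [0, 0.001, 0.0745, 0, 0, 0, 1]],
])

```text
time: 17.48
tcp_pos: [0.423, 0.2754, 0.0107]
eef_rot: [-3.136, -0.003, 0.315]
ft_force: [0.5, 0.3, -0.6]
gripper_width: 0.0415
```

Call:
jog_arm([
  [[0, 0, 0.0006, 0, 0, 0, 1], [0, 0, 0.001, 0, 0, 0, 1], [0, 0, 0.001, 0, 0, 0, 0.5], [0, 0, 0.001, 0, 0, 0, 0.3], [0, 0, 0.001, 0, 0, 0, 0.25], [0, 0, 0.001, 0, 0, 0, 0.25], [0, 0, 0.001, 0, 0, 0, 0.25], [0, 0, -0.002, 0, 0, 0, 0.25]],
])

```text
time: 18.15
tcp_pos: [0.4227, 0.2752, 0.0125]
eef_rot: [-3.136, -0.003, 0.315]
ft_force: [0.5, -0.3, 0.2]
gripper_width: 0.0686
```

Call:
jog_arm([
  [[0, 0, -0.02, 0, 0, 0, 0.2], [0, 0, -0.05, 0, 0, 0, 0], [0, 0, -0.085, 0, 0, 0, 0], [0, 0, -0.115, 0, 0, 0.04, 0], [0, 0, -0.13, 0, 0, 0.1, 0], [0, 0, -0.13, 0, 0, 0.16, 0], [0, 0, -0.13, 0, 0, 0.2, 0], [0, 0, -0.13, 0, 0, 0.2, 0]],
])

```text
time: 18.82
tcp_pos: [0.4229, 0.2744, 0.1432]
eef_rot: [-3.136, -0.002, -0.001]
ft_force: [-0.7, -1.0, -0.1]
gripper_width: 0.0919
```

Call:
jog_arm([
  [[0.01, 0.03, -0.01, 0, 0, 0, 0], [0.022, 0.062, -0.01, 0, 0, 0, 0], [0.034, 0.094, -0.01, 0, 0, 0, 0], [0.046, 0.126, -0.01, 0, 0, 0, 0], [0.058, 0.155, -0.01, 0, 0, 0, 0], [0.069, 0.178, -0.01, 0, 0, 0, 0], [0.069, 0.181, -0.01, 0, 0, 0, 0], [0.069, 0.181, -0.01, 0, 0, 0, 0]],
])

```text
time: 19.48
tcp_pos: [0.4918, 0.0912, 0.1519]
eef_rot: [-3.136, -0.001, -0.004]
ft_force: [0.8, 0.3, 0.0]
gripper_width: 0.0919
```

```bash
python3 - <<'E'
from h import *
blob('top',.026,.045,(.4228,.2747),.05,'top3')
blob('top',.067,.083,(.5042,-.0257),.05)
blob('wrist',.067,.083,(.4921,.0934),.05,'w3')
blob('wrist',.067,.083,(.5042,-.0257),.05)
s=ctrl.read_state();print(s['tcp_pos'],s['eef_rot'])
E
```

```text
top 267 xy [0.4239 0.2753] mean [0.4241 0.2748] r 0.0213 z 0.0337
top 458 xy [ 0.5049 -0.0259] mean [ 0.5046 -0.0269] r 0.0308 z 0.0737
wrist 4622 xy [0.4913 0.0935] mean [0.493  0.0934] r 0.0312 z 0.0744
wrist 5099 xy [ 0.5034 -0.0255] mean [ 0.505  -0.0246] r 0.0312 z 0.0742
[0.49095235 0.09502037 0.15235645] [-3.13525289e+00 -1.96980175e-03  2.12163200e-03]
```

View pics/top3.png

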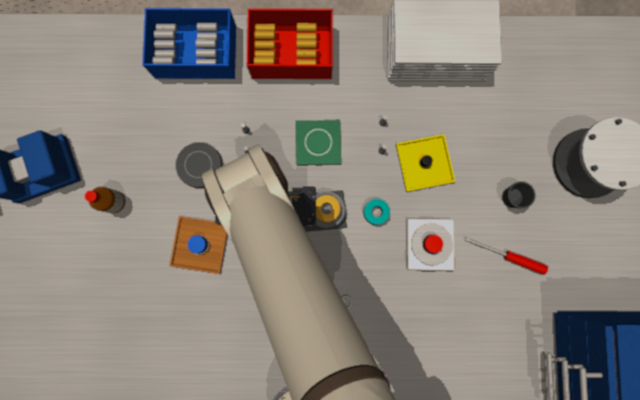

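The knob (426,162), red piston (433,244) and blue piston (198,244) are all centred, and the rings haven't moved. Next is the white ring.

Call:
jog_arm([
  [[0.001, 0.0016, 0.0, 0, 0, 0, 0], [0.001, 0.0016, 0.025, 0, 0, 0, 0], [0.001, 0.0016, 0.05, 0, 0, 0, 0], [0.001, 0.0016, 0.075, 0, 0, 0, 0], [0.001, 0.0016, 0.093, 0, 0, 0, 0], [0.001, 0.0016, 0.103, 0, 0, 0, 0], [0.001, 0.0016, 0.1035, 0, 0, 0, 0], [0.001, 0.0016, 0.1035, 0, 0, 0, 0]],
])

```text
time: 20.35
tcp_pos: [0.4919, 0.095, 0.0489]
eef_rot: [-3.135, -0.001, 0.004]
ft_force: [0.0, 0.1, -0.2]
gripper_width: 0.0914
```

Call:
jog_arm([
  [[0, 0, 0, 0, 0, 0, 0.3], [0, 0, 0, 0, 0, 0, 0.6], [0, 0, 0, 0, 0, 0, 1], [0, 0, 0, 0, 0, 0, 1], [0, 0, 0, 0, 0, 0, 1], [0, 0, 0, 0, 0, 0, 1], [0, 0, 0, 0, 0, 0, 1], [0, 0, 0, 0, 0, 0, 1]],
], force=25)

```text
time: 21.02
tcp_pos: [0.4924, 0.0944, 0.0495]
eef_rot: [-3.136, -0.002, 0.003]
ft_force: [-1.6, -2.6, 5.9]
gripper_width: 0.062
```

Call:
jog_arm([
  [[0, 0, -0.015, 0, 0, 0, 1], [0, 0, -0.035, 0, 0, 0, 1], [0, 0, -0.06, 0, 0, 0, 1], [0.01, 0.006, -0.085, 0, 0, 0, 1], [0.035, 0.02, -0.09, 0, 0, 0, 1], [0.065, 0.037, -0.09, 0, 0, 0, 1], [0.095, 0.053, -0.09, 0, 0, 0, 1], [0.125, 0.07, -0.09, 0, 0, 0, 1]],
])

```text
time: 21.68
tcp_pos: [0.6182, 0.0234, 0.1392]
eef_rot: [-3.136, -0.002, 0.003]
ft_force: [0.5, 1.2, -1.9]
gripper_width: 0.0619
```

Call:
jog_arm([
  [[0.025, 0.014, 0, 0, 0, 0, 1], [0.045, 0.025, 0, 0, 0, 0, 1], [0.052, 0.029, 0.01, 0, 0, 0, 1], [0.052, 0.029, 0.03, 0, 0, 0, 1], [0.052, 0.029, 0.055, 0, 0, 0, 1], [0.052, 0.029, 0.08, 0, 0, 0, 1], [0.052, 0.029, 0.1, 0, 0, 0, 1], [0.052, 0.029, 0.11, 0, 0, 0, 1]],
])

```text
time: 22.35
tcp_pos: [0.6666, -0.0041, 0.0247]
eef_rot: [-3.135, 0.005, 0.004]
ft_force: [-0.9, 0.7, -2.6]
gripper_width: 0.0619
```

Call:
jog_arm([
  [[0.004, 0.002, 0.002, 0, 0, 0, 1], [0.004, 0.002, 0.005, 0, 0, 0, 1], [0.004, 0.002, 0.0075, 0, 0, 0, 1], [0.004, 0.002, 0.009, 0, 0, 0, 1], [0.004, 0.002, 0.0095, 0, 0, 0, 1], [0.004, 0.002, 0.0095, 0, 0, 0, 1]],
])

```text
time: 22.85
tcp_pos: [0.6712, -0.006, 0.0161]
eef_rot: [-3.135, 0.004, 0.005]
ft_force: [0.6, -0.3, -3.1]
gripper_width: 0.0618
```

Call:
jog_arm([
  [[0, 0, 0.001, 0, 0, 0, 1], [0, 0, 0.0016, 0, 0, 0, 1], [0, 0, 0.0016, 0, 0, 0, 1], [0, 0, 0.0016, 0, 0, 0, 0.2], [0, 0, 0.0016, 0, 0, 0, 0.1], [0, 0, 0.0016, 0, 0, 0, 0], [0, 0, 0.0016, 0, 0, 0, 0], [0, 0, 0.0, 0, 0, 0, 0]],
])

```text
time: 23.52
tcp_pos: [0.6711, -0.006, 0.016]
eef_rot: [-3.135, 0.004, 0.004]
ft_force: [-0.7, 0.2, 0.6]
gripper_width: 0.0891
```

Call:
jog_arm([
  [[0, 0, -0.01, 0, 0, 0, 0], [0, 0, -0.035, 0, 0, 0, 0], [0, 0, -0.065, 0, 0, 0, 0], [0, 0, -0.095, 0, 0, 0, 0], [-0.02, 0.002, -0.11, 0, 0, 0, 0], [-0.05, 0.006, -0.11, 0, 0, 0, 0], [-0.085, 0.01, -0.11, 0, 0, 0, 0], [-0.12, 0.014, -0.11, 0, 0, 0, 0]],
])

```text
time: 24.18
tcp_pos: [0.551, -0.0212, 0.1277]
eef_rot: [-3.136, 0.002, 0.005]
ft_force: [0.8, -1.2, -0.4]
gripper_width: 0.0919
```

Call:
jog_arm([
  [[-0.025, 0.002, 0, 0, 0, 0, 0], [-0.04, 0.004, 0, 0, 0, 0, 0], [-0.047, 0.0044, 0, 0, 0, 0, 0], [-0.047, 0.0044, 0.01, 0, 0, 0, 0], [-0.047, 0.0044, 0.03, 0, 0, 0, 0], [-0.047, 0.0044, 0.035, 0, 0, 0, 0], [-0.047, 0.0044, 0.035, 0, 0, 0, 0]],
])

```text
time: 24.77
tcp_pos: [0.5037, -0.0251, 0.0912]
eef_rot: [-3.135, 0.004, 0.005]
ft_force: [0.2, 0.8, -0.1]
gripper_width: 0.0923
```

```bash
python3 - <<'E'
from h import *
blob('top',.034,.048,(.6715,-.006),.05,'top4')
s=ctrl.read_state();print(s['tcp_pos'],s['eef_rot'])
E
```

```text
top 423 xy [ 0.6715 -0.0048] mean [ 0.6711 -0.0052] r 0.0313 z 0.0392
[ 0.50424185 -0.02497835  0.09199122] [-3.13471391  0.0032602   0.00516788]
```

Call:
jog_arm([
  [[0, 0.0005, 0.01, 0, 0, 0, 0], [0, 0.0005, 0.025, 0, 0, 0, 0], [0, 0.0005, 0.037, 0, 0, 0, 0], [0, 0.0005, 0.0425, 0, 0, 0, 0], [0, 0.0005, 0.0425, 0, 0, 0, 0], [0, 0.0005, 0.0425, 0, 0, 0, 0]],
])

```text
time: 25.32
tcp_pos: [0.504, -0.0249, 0.0492]
eef_rot: [-3.134, 0.004, 0.006]
ft_force: [0.2, 1.3, 0.7]
gripper_width: 0.0917
```

Call:
jog_arm([
  [[0, 0, 0, 0, 0, 0, 0.3], [0, 0, 0, 0, 0, 0, 0.6], [0, 0, 0, 0, 0, 0, 1], [0, 0, 0, 0, 0, 0, 1], [0, 0, 0, 0, 0, 0, 1], [0, 0, 0, 0, 0, 0, 1], [0, 0, 0, 0, 0, 0, 1], [0, 0, 0, 0, 0, 0, 1]],
], force=45)

```text
time: 25.98
tcp_pos: [0.5043, -0.0254, 0.0496]
eef_rot: [-3.135, 0.004, 0.005]
ft_force: [-0.6, -2.6, 5.7]
gripper_width: 0.0615
```

Call:
jog_arm([
  [[0, 0, -0.015, 0, 0, 0, 1], [0, 0, -0.035, 0, 0, 0, 1], [0, 0, -0.06, 0, 0, 0, 1], [0.003, -0.008, -0.085, 0, 0, 0, 1], [0.011, -0.03, -0.095, 0, 0, 0, 1], [0.022, -0.06, -0.095, 0, 0, 0, 1], [0.033, -0.093, -0.095, 0, 0, 0, 1], [0.045, -0.127, -0.095, 0, 0, 0, 1]],
])

```text
time: 26.65
tcp_pos: [0.5483, 0.1015, 0.1445]
eef_rot: [-3.136, 0.005, 0.003]
ft_force: [-0.6, 1.0, -4.8]
gripper_width: 0.0619
```

Remaining delta is (.0653, .1785).

Call:
jog_arm([
  [[0.012, -0.034, 0, 0, 0, -0.04, 1], [0.024, -0.067, 0, 0, 0, -0.08, 1], [0.036, -0.1, 0, 0, 0, -0.12, 1], [0.048, -0.133, 0, 0, 0, -0.16, 1], [0.059, -0.162, 0, 0, 0, -0.2, 1], [0.0653, -0.1785, 0.005, 0, 0, -0.2, 1], [0.0653, -0.1785, 0.02, 0, 0, -0.2, 1], [0.0653, -0.1785, 0.04, 0, 0, -0.2, 1]],
])

```text
time: 27.32
tcp_pos: [0.6123, 0.2835, 0.1048]
eef_rot: [-3.132, 0.002, 0.32]
ft_force: [-0.2, -0.0, -5.0]
gripper_width: 0.0617
```

Call:
jog_arm([
  [[0, 0.0035, 0.02, 0, 0, 0, 1], [0, 0.0035, 0.04, 0, 0, 0, 1], [0, 0.0035, 0.057, 0, 0, 0, 1], [0, 0.0035, 0.067, 0, 0, 0, 1], [0, 0.0035, 0.073, 0, 0, 0, 1], [0, 0.0035, 0.077, 0, 0, 0, 1], [0, 0.0035, 0.079, 0, 0, 0, 1], [0, 0.0035, 0.079, 0, 0, 0, 1]],
])

```text
time: 27.98
tcp_pos: [0.6134, 0.2812, 0.0262]
eef_rot: [-3.132, 0.001, 0.32]
ft_force: [1.1, 0.8, -4.7]
gripper_width: 0.0617
```

Call:
jog_arm([
  [[0, 0.001, 0.001, 0, 0, 0, 1], [0, 0.001, 0.0016, 0, 0, 0, 1], [0, 0.001, 0.0016, 0, 0, 0, 1], [0, 0.001, 0.0016, 0, 0, 0, 0.2], [0, 0.001, 0.0016, 0, 0, 0, 0.1], [0, 0.001, 0.0016, 0, 0, 0, 0], [0, 0.001, 0.0016, 0, 0, 0, 0], [0, 0.001, 0.0, 0, 0, 0, 0]],
])

```text
time: 28.65
tcp_pos: [0.6139, 0.2804, 0.0265]
eef_rot: [-3.132, 0.001, 0.32]
ft_force: [0.0, 0.8, -0.1]
gripper_width: 0.0897
```

Call:
jog_arm([
  [[0, 0, -0.01, 0, 0, 0, 0], [0, 0, -0.035, 0, 0, 0, 0], [0, 0, -0.065, 0, 0, 0, 0], [0, 0, -0.1, 0, 0, 0, 0], [0, 0, -0.135, 0, 0, 0, 0], [-0.03, 0.02, -0.16, 0, 0, 0, 0], [-0.06, 0.04, -0.17, 0, 0, 0, 0], [-0.09, 0.06, -0.17, 0, 0, 0, 0]],
])

```text
time: 29.32
tcp_pos: [0.549, 0.1946, 0.2002]
eef_rot: [-3.132, -0.006, 0.322]
ft_force: [-0.2, -0.4, -0.4]
gripper_width: 0.092
```

Call:
jog_arm([
  [[-0.02, 0.03, 0, 0, 0, 0, 0], [-0.04, 0.06, 0, 0, 0, 0, 0], [-0.06, 0.09, 0, 0, 0, 0, 0], [-0.07, 0.12, 0, 0, 0, 0, 0], [-0.07, 0.13, 0, 0, 0, 0, 0], [-0.07, 0.13, 0, 0, 0, 0, 0], [-0.07, 0.13, 0, 0, 0, 0, 0], [-0.07, 0.13, 0, 0, 0, 0, 0]],
])

```text
time: 29.98
tcp_pos: [0.5239, 0.0514, 0.1992]
eef_rot: [-3.131, -0.007, 0.324]
ft_force: [-0.2, 0.1, -0.1]
gripper_width: 0.0915
```

```bash
python3 - <<'E'
from h import *
blob('top',.043,.058,(.6136,.28),.05,'top5')
blob('top',.034,.048,(.6715,-.006),.05)
blob('top',.026,.045,(.4228,.2747),.05)
blob('top',.055,.075,(.4255,-.271),.05)
blob('top',.026,.045,(.622,-.2655),.05)
s=ctrl.read_state();print(s['tcp_pos'],s['qvel'].round(3))
E
```

```text
top 456 xy [0.6146 0.2799] mean [0.6144 0.2796] r 0.0318 z 0.049
top 307 xy [ 0.6715 -0.0053] mean [ 0.6742 -0.0125] r 0.031 z 0.0392
top 268 xy [0.4243 0.275 ] mean [0.4242 0.2746] r 0.0215 z 0.0337
top 277 xy [ 0.4263 -0.2689] mean [ 0.4261 -0.2684] r 0.0212 z 0.0625
top 99 xy [ 0.6235 -0.2633] mean [ 0.6226 -0.2628] r 0.0134 z 0.0337
[0.52359123 0.05071055 0.1985629 ] [ 0.006 -0.     0.007  0.001  0.001 -0.     0.002]
```

View pics/top5.png

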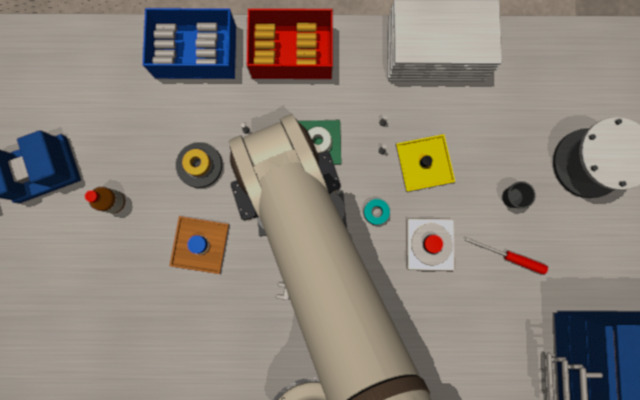

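All five parts are in place: brass ring (197,163), white ring (318,140), blue piston (198,244), red piston (433,244) and knob (426,162). The arm is clear and at rest, so I'm handing in.

```bash
python3 -c "
from workcell import ctrl
print(ctrl.job_done())"
```

```text
the job is handed in; nothing more can be done
None
```

I put all five parts away in the required order (knob, red piston, blue piston, white ring, brass ring) and handed the job in at about 30 s of the 125 s allowed. The hand-in gives no verdict.

In the last top-camera check, every part was within about 3 mm of the middle of its place (limit 15 mm). Top heights were within about 2 mm of what standing flat should give. That fits the camera reading 1–2 mm low throughout, and nothing looked tilted. Every part was released, and the arm was still and clear at about 0.2 m height. The turquoise ring was left alone.

The white ring and knob readings come from partial views. The arm covered part of the white ring in the last picture, but an earlier, fuller view gave the same position. No check failed or disagreed.

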